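# Reload the bench stapler

### The job

Reload the open bench stapler with the full-length staple strip: lay it flat in the channel between the nose and the spring follower, which has to be pushed back to make room, so that the follower presses the strip forward against the nose. Then swing the hinged top rail down until it is fully shut over the strip. Leave the short leftover strip, the timer and the roll of tape where they are.

Things in the scene. Friction and masses are not known exactly. Their poses are not given: they have to be found in the camera images.
- stapler: Grey bench stapler, fixed. x axis: along the channel from rear hinge to nose (front); z up. Origin at table height below the inner (rear) face of the nose, on the channel's centre line. Base 88 mm wide, from x = -220 to +65 mm, top 13 mm above the table (anvil plate in front of the nose 16 mm). Rail's hinge cheeks at x = -160 to -190 mm, 68 mm high, 61 mm wide overall.
- channel (a point): Centre of the spot on the channel floor where the full strip belongs (stapler x = -55 mm, 37 mm above the table). The level, open-topped channel runs from x = 0 to -160 mm; it is 36 mm wide between its side walls, which are 9 mm high and flare at the top to 43 mm (outside 46 mm).
- nose (a point): Middle of the nose's top edge: a cross bar 5 mm thick (stapler x = 0 to 5 mm) that closes the channel's front end and stands 8 mm above its floor, i.e. 45 mm above the table. Ahead of it there is nothing higher than the anvil.
- follower (a joint): Dark steel spring follower in the channel, 30 mm wide, 30 mm long, front face up to 24.5 mm above the floor. 0 = at rest, face at stapler x = -5 mm; grows (m) as it is pushed back to the hinge (face at x = -5 mm - value), stop at 0.125; 0.105 with the full strip loaded. A roll spring pushes it forward with 3.2 N (at 0) to 4.2 N.
- follower_face (a point): Point in the middle of the follower's front face, 12 mm above the channel floor.
- rail (a joint): Hinged top rail, an inverted channel 195 mm long, 46 mm wide, about 25 mm thick. 0 = shut, level over the channel; grows (rad) as it swings up and back; 1.57 upright, stop at 2.0. It starts past upright, leaning away from the nose. The stiff hinge keeps any angle; 1 to 4 N at the pad moves it. Shut, it clears a seated strip by 4 mm; it cannot shut on a strip not down in the channel.
- rail_hinge (a point): Middle of the rail's hinge pin, which lies along the stapler's y: stapler x = -175 mm, 55 mm above the table.
- rail_pad (a point): Point on the black ribbed palm pad on the rail's outer (upper) side near its tip: 165 mm from the hinge pin along the rail and 16.5 mm outward of the line through the pin. The pad is 70 x 40 mm. Shut, this point is on top of the rail, 71.5 mm above the table, at stapler x = -10 mm.
- strip: Full strip of wide-crown staples, bare steel, inverted U: 110 mm long (its x axis), 32 mm wide (y), 22 mm high (z), about 0.1 kg, the same both ways round. Lies legs down on the table left of the nose; origin at the centre of its underside. Pinch it across the 32 mm. Seated, its origin is at stapler x = -55 mm, 37 mm above the table, and its top 13 mm above the channel walls.
- remnant: Short leftover strip of the same staples, 50 x 32 x 22 mm, lying nearby in one of the two places where strips lie; stays where it is. Origin at the centre of its underside.
- timer: White kitchen timer, 62 x 62 x 22 mm, a bystander at the far left. Origin at the centre of its underside.
- label_tape: Roll of tape, 94 mm across, 25 mm high, a bystander beyond the stapler. Origin at the centre of its underside.
Not all that is in view belongs to the job. What is shaped like the strip but orange is not meant.

How it is judged:
By the outcome, as a careful person would: the job done as asked, in the order asked, and still so for the second after the job is handed in, with the robot touching nothing.
It also fails if it takes over 64 s, if anything falls off the work surface, if the arm or the gripper's body presses on something with over 40 N, if the wrist force passes 120 N, or if a joint passes its speed limit or range.

### The arm

A 6-joint arm with a two-finger parallel gripper is mounted at the origin on a cart in front of the work surface, level with it; the furniture and walls round the work are solid. World frame = base frame: x ahead of the robot, y to its left, z up, the work surface at z = 0. Lengths are in mm, angles in degrees, forces in N, time in s.
With the tool pointing down it reaches from about 300 to 850 mm from the base axis. Payload 4.2 kg.
Tool frame: the origin (TCP) lies at the very end of the fingers, on their centre line; the grasp point (between the pads) lies 19 mm behind it (env.grip_depth is the distance from the TCP to the grasp point, in mm); z points along the fingers, y is the line along which they close (so a half turn about z gives the same grasp; the last joint's range is limited). The gripper opens to 91 mm and grips with 3 to 60 N. Pads are 32 mm wide; open, the fingers measure 118 mm over their backs; the gripper's body (76 mm by 178 mm) begins 60 mm behind the grasp point.
Start: joints at [72.88, 18.312, 89.639, -0, 72.044, -1.146], TCP at [158.243, 552.813, 213.976] pointing down, gripper open.
Joint ranges: [-177.97, 177.97], [-48.28, 115.42], [12.27, 149.76], [-77.06, 257.06], [2.81, 150.46], [-146.56, 146.56]. Speed limits (degrees/s): [147.25, 147.25, 180, 180, 180, 180].

### API

Orientations are given as [roll, pitch, yaw] about the fixed x, y, z axes, in that order (R = Rz(yaw) Ry(pitch) Rx(roll)).
In Python, from workcell import env, cams gives the robot as it stands.
- The arm moves only by the tool apply_moves, never from a script. Its argument "deltas" is a list of rows, each a list of 5 numbers: the shift along the tool's x, y, z in m, then the turn about the tool's z in rad, then the opening, from -1 (shut) to 1 (fully open), so that 0 is half open. In form: [[tx, ty, tz, roll, gripper], ...]. A call has 1 to 5 rows; each row is the pose to reach, as a shift and turn from the pose commanded when the call began, along the tool's axes at that moment; what a row does not reach only later rows make up. A row lasts 1/10 s, in which the tool goes at most 50 mm and 8.59 degrees, less where a joint would pass 70% of its speed; a pose out of reach is approached as far as the arm can. A call with a gripper value outside its range is refused whole. The fingers move at their own pace and stop on an object; "grip_force" is the grip in N (left out, the last holds). Time passes only in rows, so rows that repeat a pose let the fingers close. It gives the time, the measured TCP pose, the force, the opening and the grip force at its end, in the units of the state.
- env.state(): the state, without advancing time (a new reading comes with each control period).
- cams.grab_frame(name): name is "side" or "top"; returns the picture (420x560x3 uint8, blue, green, red); there is no depth.
- cams.get_calibration(name): a dict with "mtx" (3x3 intrinsics, pixels), "k1" (the pictures are not rectified: a ray, as slopes to the right and down, at radius r is drawn at 1 + k1 r^2 times it, then the intrinsics apply), "eye" and "attitude" of the camera in the world. Camera axes: x right, y down, z forward; pixel columns grow to the right and rows downward; lengths in mm; the calibration is good to about 2 mm. A picture is of the moment at which its call begins. get_calibration takes no time and is no camera call.
- env.job_done(): hands the job in; it is judged then, once.
The state is a dict: "time_s": time; "qpos": joint angles; "qvel": joint speeds; "effort": joint torques, N m; "ee_pos": TCP position; "ee_rot": TCP orientation; "force": force on the tool from outside, world axes, zero at the start; "torque": the same for the moment, N m; "gripper_width": finger opening in mm; "gripper_force": force on a finger pad.
Only numpy, scipy, OpenCV 4.12 (cv2) and the standard library are available. Lean on these libraries where they do the work, as an engineer would, in place of code of your own. Each camera call takes 0.05 s, during which the arm holds its last target. There are 200 camera calls.

## Working session

There is one attempt and no reset: what is moved stays moved. The work goes in short steps, Python scripts to look and compute and a tool call to move; the robot and the scene stay as the last step left them, time stands still between calls to the robot, and variables do not carry over. Pictures are saved under pics/ and viewed, at most 10 in all, crops included, and the job is handed in when it is done.

Besides the shell and the picture viewer there is one more tool, called after ">>>" as name([rows], argument=value, ...), one row to a line, values as JSON. apply_moves: Moves the arm, as the interface text tells. Its arguments: {"type":"object","properties":{"deltas":{"type":"array"},"grip_force":{"type":"number"}},"required":["deltas"]}

```bash
mkdir -p pics; ls; python3 - <<'E'
from workcell import env,cams
import cv2
for n in("side","top"):
    cv2.imwrite(f"pics/{n}0.png",cams.grab_frame(n)); print(n,cams.get_calibration(n))
print(env.state())
E
```

```text
pics
side {'mtx': array([[454.63802092,   0.        , 281.75963233],
       [  0.        , 454.63802092, 218.18326578],
       [  0.        ,   0.        ,   1.        ]]), 'k1': 0.002402627365549739, 'eye': array([232.13577142, 971.60621537, 443.52133236]), 'attitude': array([-111.750673  ,    0.97900561, -160.80052267])}
top {'mtx': array([[395.0292135 ,   0.        , 283.77372377],
       [  0.        , 395.0292135 , 211.2427874 ],
       [  0.        ,   0.        ,   1.        ]]), 'k1': -0.028205167594522525, 'eye': array([ 438.04890754,  119.32355849, 1108.41905148]), 'attitude': array([-173.13795299,    0.74970041,  -90.15537122])}
{'time_s': 0.1, 'qpos': array([ 7.28787439e+01,  1.83461991e+01,  8.96993095e+01,  1.56744721e-03,
        7.20427523e+01, -1.14595235e+00]), 'qvel': array([-0.02636172, -0.05583055, -0.17912292, -0.0786421 ,  0.01936846,
        0.06343229]), 'effort': array([-1.12733760e-04, -4.13327444e+01, -2.32509917e+01,  7.29114725e-02,
        4.22746944e-02, -4.50908806e-05]), 'ee_pos': array([158.11304534, 552.36970637, 213.22290237]), 'ee_rot': array([-1.79911787e+02, -3.25520189e-03,  1.64024209e+02]), 'force': array([ 0.57820795,  0.63836186, -1.11608898]), 'torque': array([-0.00914173, -0.00992441, -0.00771939]), 'gripper_force': 0.0, 'gripper_width': 91.08427346188301}
```

View pics/side0.png

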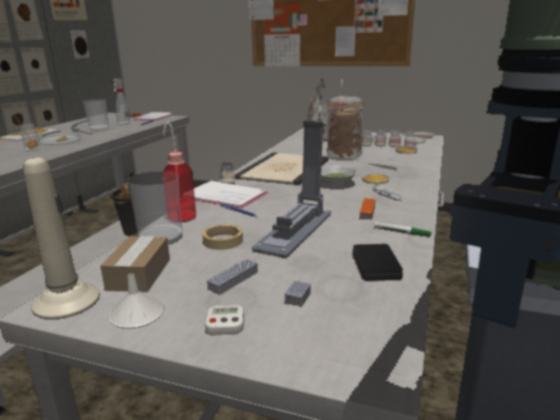

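View pics/top0.png

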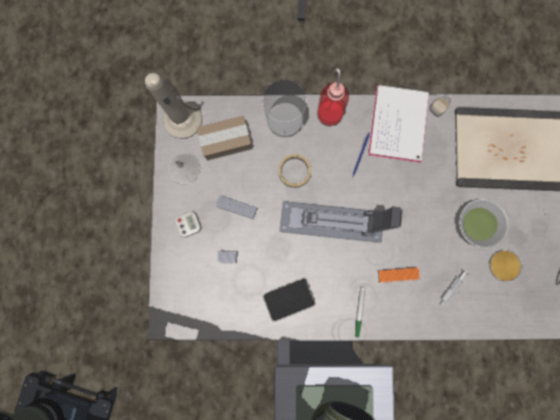

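The side view shows the stapler at about (295,225), with the full strip at (233,276), the remnant at (298,293) and the timer at (225,318). In the top view, the stapler runs from its nose end at (283,220) to the hinge end at (382,225), with the rail at (385,218).

Candidates in the top view:
- Grey long piece at (237,207): full strip, and the one I choose.
- Grey short piece at (228,257): remnant.
- Orange piece at (399,274): decoy.
- Black box at (289,299): not a strip.

```bash
cat > h.py <<'E'
import numpy as np,cv2
from scipy.spatial.transform import Rotation as Rn
from workcell import env,cams
C={n:cams.get_calibration(n) for n in("side","top")}
def RT(n): return Rn.from_euler('xyz',C[n]['attitude'],degrees=True).as_matrix()
def dist(n): return np.array([C[n]['k1'],0,0,0,0.])
def ray(n,uv):
    p=cv2.undistortPoints(np.array(uv,float).reshape(-1,1,2),C[n]['mtx'],dist(n)).reshape(-1,2)
    return np.c_[p,np.ones(len(p))]@RT(n).T
def onz(n,uv,z):
    d=ray(n,uv);e=C[n]['eye'];return e+d*((z-e[2])/d[:,2])[:,None]
def proj(n,P):
    R=RT(n);rv=cv2.Rodrigues(R.T)[0]
    return cv2.projectPoints(np.array(P,float).reshape(-1,1,3),rv,-R.T@C[n]['eye'],C[n]['mtx'],dist(n))[0].reshape(-1,2)
E
python3 - <<'E'
from h import *
t=cv2.imread("pics/top0.png");s=cv2.imread("pics/side0.png")
a=cv2.resize(t[185:275,205:415],None,fx=3.8,fy=3.8,interpolation=cv2.INTER_CUBIC)[:, :800]
b=cv2.resize(s[190:320,190:350],None,fx=2,fy=2,interpolation=cv2.INTER_CUBIC)
im=np.zeros((a.shape[0]+b.shape[0]-0,800,3),np.uint8);im[:a.shape[0],:a.shape[1]]=a;im[a.shape[0]:,:b.shape[1]]=b
im[a.shape[0]:,340:340+300]=cv2.resize(s[250:320,195:320],(300,260))[:b.shape[0]] if 0 else 0
cv2.imwrite("pics/crop1.png",im[:600])
hsv=cv2.cvtColor(t,cv2.COLOR_BGR2HSV)
for p in[(237,207),(228,257),(340,210),(250,230),(290,220),(330,208)]: print(p,hsv[p[1],p[0]],t[p[1],p[0]])
m=((t.max(2)<150)|(hsv[...,1]>45)).astype(np.uint8)
# bluish-grey mask
d=t[...,0].astype(int)-t[...,2]
m=(d>8).astype(np.uint8)
k,l,st,ce=cv2.connectedComponentsWithStats(m)
for i in range(1,k):
    if st[i,4]>80 and 150<ce[i][0]<420 and 95<ce[i][1]<335:
        c=max(cv2.findContours((l==i).astype(np.uint8),0,2)[0],key=len)
        r=cv2.minAreaRect(c);print(st[i],r)
        for z in(0,22): print(z,onz('top',cv2.boxPoints(r),z)[:,:2].round(1).tolist())
E
```

```text
(237, 207) [123  14 159] [159 150 151]
(228, 257) [126  15 165] [165 155 157]
(340, 210) [117  18 138] [138 129 128]
(250, 230) [ 11  10 203] [195 198 203]
(290, 220) [120  13 163] [163 155 155]
(330, 208) [114  19 137] [137 129 127]
[352 133  18  44 157] ((360.6060485839844, 154.35487365722656), (3.5558266639709473, 45.88003921508789), 20.2248592376709)
0 [[674.1, -58.7], [800.9, -107.7], [797.2, -117.3], [670.5, -68.2]]
22 [[669.4, -55.2], [793.7, -103.2], [790.0, -112.6], [665.9, -64.4]]
[ 282  202   99   39 1187] ((331.5244140625, 221.28048706054688), (99.16751098632812, 28.712196350097656), 6.340191841125488)
0 [[518.2, 142.4], [599.2, 133.2], [566.8, -144.7], [486.4, -133.3]]
22 [[516.6, 141.9], [596.0, 133.0], [564.2, -139.5], [485.5, -128.3]]
[349 216  19  15 106] ((357.0769348144531, 222.11538696289062), (18.238800048828125, 13.139781951904297), 11.309932708740234)
0 [[526.8, -43.6], [563.2, -51.7], [552.8, -101.8], [516.5, -93.6]]
22 [[525.0, -40.4], [560.7, -48.3], [550.6, -97.4], [515.0, -89.3]]
[219 253  16   9  82] ((226.5, 257.0), (8.0, 15.0), 90.0)
0 [[454.5, 315.2], [454.4, 273.0], [432.2, 272.8], [432.3, 314.8]]
22 [[454.2, 311.3], [454.1, 270.0], [432.3, 269.7], [432.4, 310.9]]
```

View pics/crop1.png

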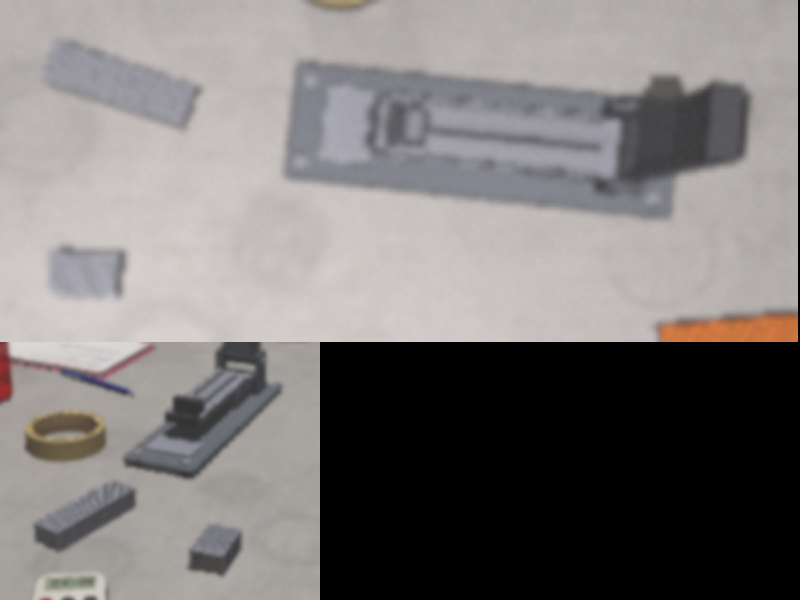

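The crop confirms the strip is the long grey piece: its crop corners are (60,38), (200,88), (186,128) and (45,82), and the short piece at (87,272) is the remnant. The follower sits at the nose at crop (405,125), and the rail stands up behind the channel.

```bash
python3 - <<'E'
from h import *
t=cv2.imread("pics/top0.png")
F=4
def up(p): return (np.array(p,float)+.5)/F-.5
g=cv2.resize(t,None,fx=F,fy=F,interpolation=cv2.INTER_CUBIC).max(2)
m=(g<183).astype(np.uint8);m=cv2.morphologyEx(m,cv2.MORPH_OPEN,np.ones((5,5)))
k,l,st,ce=cv2.connectedComponentsWithStats(m)
def edge(c,a,b,cut=.12):  # fit line to contour pts near segment a-b (px)
    a=np.array(a,float);b=np.array(b,float);u=(b-a)/np.linalg.norm(b-a);L=np.linalg.norm(b-a)
    s=(c-a)@u;n=(c-a)@np.array([-u[1],u[0]])
    q=c[(s>cut*L)&(s<(1-cut)*L)&(abs(n)<1.6)]
    vx,vy,x,y=cv2.fitLine(q.astype(np.float32),cv2.DIST_HUBER,0,.01,.01).ravel();return np.array([x,y]),np.array([vx,vy])
def isect(A,B):
    s=np.linalg.solve(np.c_[A[1],-B[1]],B[0]-A[0]);return A[0]+s[0]*A[1]
def hull(uv):
    i=l[int((uv[1]+.5)*F),int((uv[0]+.5)*F)];return max(cv2.findContours((l==i).astype(np.uint8),0,1)[0],key=len).reshape(-1,2)
c=up(hull((237,207)));r=cv2.minAreaRect(c.astype(np.float32));bp=cv2.boxPoints(r);print('strip rect',r,bp.tolist())
# order: TL,TR,BR,BL
o=bp[np.argsort(bp[:,0])];Lf=o[:2][np.argsort(o[:2,1])];Rt=o[2:][np.argsort(o[2:,1])]
TL,BL,TR,BR=Lf[0],Lf[1],Rt[0],Rt[1]
T=edge(c,TL,TR);B=edge(c,BL,BR);Le=edge(c,TL,BL,.2);Ri=edge(c,TR,BR,.2)
tl=onz('top',isect(T,Le),22)[0];tr=onz('top',isect(T,Ri),22)[0];bl=onz('top',isect(B,Le),22)[0]
tr0=onz('top',isect(B,Ri),0)[0];bl0=onz('top',isect(B,Le),0)[0];br=onz('top',isect(B,Ri),22)[0]
for n,v in dict(tl=tl,tr=tr,bl=bl,br=br,bl0=bl0,br0=tr0).items(): print(n,v.round(1))
d=tr-tl;d/=np.linalg.norm(d);print('len',np.linalg.norm(tr-tl),'wid',np.linalg.norm(bl-tl),np.linalg.norm(bl0-tl),'yaw',np.degrees(np.arctan2(d[1],d[0])))
d2=br-bl;print('yaw2',np.degrees(np.arctan2(d2[1],d2[0])))
print('centre',((tl+tr+bl+br)/4).round(1))
# stapler base
c=up(hull((290,220)))
fo=lambda p:np.array([205+p[0]/3.8,185+p[1]/3.8])-.4
a,b,e=fo((297,60)),fo((285,178)),fo((670,216));f=fo((600,93))
Fe=edge(c,a,b);Bo=edge(c,b,e,.05);To=edge(c,a,f,.05);Re=edge(c,e,fo((674,190)),0.1)
A=onz('top',isect(Fe,To),13)[0];Bc=onz('top',isect(Fe,Bo),13)[0];P=onz('top',Bo[0]+Bo[1]*40,13)[0]-onz('top',Bo[0]-Bo[1]*40,13)[0];Q=onz('top',To[0]+To[1]*30,13)[0]-onz('top',To[0]-To[1]*30,13)[0]
print('base',A.round(1),Bc.round(1),'w',np.linalg.norm(A-Bc),'yaws',[np.degrees(np.arctan2(-v[1]*np.sign(v[0]*0-v[1])*-1,0*0+v[0]*(1 if v[1]>0 else -1))) for v in(P,Q)],np.degrees(np.arctan2(*(A-Bc)[[1,0]])))
print('rear corner',onz('top',isect(Re,Bo),13)[0].round(1), onz('top',e,13))
E
```

```text
strip rect ((215.63287353515625, 204.42039489746094), (48.788116455078125, 80.82796478271484), 74.56414031982422) [[170.1839599609375, 191.66281127929688], [248.09637451171875, 170.14968872070312], [261.081787109375, 217.177978515625], [183.16937255859375, 238.69110107421875]]Traceback (most recent call last):
  File "<stdin>", line 21, in <module>
  File "<stdin>", line 12, in edge
cv2.error: OpenCV(4.12.0) /io/opencv/modules/imgproc/src/linefit.cpp:50: error: (-215:Assertion failed) count > 0 in function 'fitLine2D_wods'
```

```bash
cat > meas.py <<'E'
from h import *
F=4
def up(p): return (np.array(p,float)+.5)/F-.5
def labels(t,thr=0):
    g=cv2.GaussianBlur(cv2.resize(t.astype(np.float32),None,fx=F,fy=F,interpolation=cv2.INTER_CUBIC),(0,0),2)
    m=(g[...,0]-g[...,2]>thr).astype(np.uint8);m=cv2.morphologyEx(m,cv2.MORPH_OPEN,np.ones((5,5)))
    return cv2.connectedComponents(m)[1]
def contour(l,uv):
    i=l[int((uv[1]+.5)*F),int((uv[0]+.5)*F)];return up(max(cv2.findContours((l==i).astype(np.uint8),0,1)[0],key=len).reshape(-1,2))
def edge(c,a,b,cut=.12):
    a=np.array(a,float);b=np.array(b,float);L=np.linalg.norm(b-a);u=(b-a)/L
    s=(c-a)@u;n=(c-a)@np.array([-u[1],u[0]])
    q=c[(s>cut*L)&(s<(1-cut)*L)&(abs(n)<1.8)]
    v=cv2.fitLine(q.astype(np.float32),cv2.DIST_HUBER,0,.01,.01).ravel();return v[2:],v[:2]
def isect(A,B):
    s=np.linalg.solve(np.c_[A[1],-B[1]],B[0]-A[0]);return A[0]+s[0]*A[1]
E
python3 - <<'E'
from meas import *
t=cv2.imread("pics/top0.png");l=labels(t)
c=contour(l,(237,207));r=cv2.minAreaRect(c.astype(np.float32));bp=cv2.boxPoints(r);print('strip rect',r)
o=bp[np.argsort(bp[:,0])];Lf=o[:2][np.argsort(o[:2,1])];Rt=o[2:][np.argsort(o[2:,1])]
TL,BL,TR,BR=Lf[0],Lf[1],Rt[0],Rt[1]
T=edge(c,TL,TR);B=edge(c,BL,BR);Le=edge(c,TL,BL,.2);Ri=edge(c,TR,BR,.2)
for n,e in dict(tl=(T,Le),tr=(T,Ri),bl=(B,Le),br=(B,Ri)).items():
    print(n,isect(*e).round(1),*[onz('top',isect(*e),z)[0].round(1) for z in(22,0)])
c=contour(l,(290,220))
fo=lambda p:np.array([205+p[0]/3.8,185+p[1]/3.8])-.4
a,b,e=fo((297,60)),fo((285,178)),fo((670,216));f=fo((600,93))
Fe=edge(c,a,b);Bo=edge(c,b,e,.05);To=edge(c,a,f,.05);Re=edge(c,e,fo((674,190)),0.0)
A,Bc,D=[onz('top',isect(*q),13)[0] for q in((Fe,To),(Fe,Bo),(Re,Bo))]
print('base',A.round(1),Bc.round(1),D.round(1),'w',np.linalg.norm(A-Bc),'len',np.linalg.norm(D-Bc))
ang=lambda v:np.degrees(np.arctan2(v[1],v[0]))
g=lambda E:onz('top',E[0]+E[1]*30,13)[0]-onz('top',E[0]-E[1]*30,13)[0]
print('yaw bottom',ang(g(Bo)),'top',ang(g(To)),'front',ang(A-Bc),'full',ang(Bc-D))
E
```

```text
strip rect ((235.90000915527344, 206.4250030517578), (39.76564025878906, 12.095711708068848), 18.434946060180664)
tl [219.2 194.7] [616.1 313.3  22. ] [619.7 317.2   0. ]
tr [256.3 207.3] [580.1 209.4  22. ] [583.  211.2   0. ]
bl [215.2 205.7] [585.3 324.1  22. ] [588.3 328.2   0. ]
br [252.7 218.2] [549.9 219.3  22. ] [552.2 221.3   0. ]
base [599.5 135.9  13. ] [514.3 145.5  13. ] [ 482.7 -134.5   13. ] w 85.7885148437058 len 281.7707883174514
yaw bottom -96.42993959037624 top -96.4007201507918 front -6.434625272950698 full 83.57012421204915
```

```bash
python3 - <<'E'
from meas import *
def pose(o,yaw):
    c,s=np.cos(np.radians(yaw)),np.sin(np.radians(yaw))
    return lambda p:np.array([[o[0]+c*x-s*y,o[1]+s*x+c*y,z] for x,y,z in p])
st=pose((582.9,266.5),71.1);sp=pose((549.8,77.7),83.57)
S=[(x,y,z) for z in(22,0) for x,y in((55,16),(55,-16),(-55,-16),(-55,16))]
B=[(65,44,13),(65,-44,13),(-220,-44,13),(-220,44,13),(2.5,-18,45),(2.5,18,45),(2.5,0,45),(-20,0,61.5)]
for n in("side","top"):
    print(n,'strip',proj(n,st(S)).round(1).tolist());print(' stapler',proj(n,sp(B)).round(1).tolist())
for a in(1.6,1.7,1.8,1.9):
    h=lambda r,o:(-175+r*np.cos(a)-o*np.sin(a),0,55+r*np.sin(a)+o*np.cos(a))
    q=sp([h(195,16),h(195,-9),h(165,16.5)]);print(a,[proj(n,q).round(1).tolist() for n in("side","top")])
s=cv2.imread("pics/side0.png");im=cv2.resize(s[105:320,190:350],None,fx=3,fy=3,interpolation=cv2.INTER_CUBIC)[:600]
t=cv2.imread("pics/top0.png");im2=cv2.resize(t[190:260,345:415],None,fx=4,fy=4,interpolation=cv2.INTER_CUBIC)
o=np.zeros((600,780,3),np.uint8);o[:600,:480]=im[:600];o[:280,490:770]=im2
def dot(n,P,c):
    for u,v in proj(n,P):
        q=(3*(u-190)+1,3*(v-105)+1) if n=="side" else (490+4*(u-345)+1.5,4*(v-190)+1.5)
        if 0<=q[0]<780 and 0<=q[1]<600: cv2.circle(o,(int(q[0]),int(q[1])),2,c,-1)
dot("side",st(S[:6]),(0,0,255));dot("side",sp(B),(0,255,0))
cv2.imwrite("pics/ov.png",o)
E
```

```text
side strip [[219.8, 285.6], [207.7, 280.5], [247.2, 258.9], [259.0, 263.2], [220.6, 296.0], [208.6, 290.7], [247.7, 268.5], [259.4, 272.9]]
 stapler [[287.8, 254.3], [251.7, 247.2], [302.6, 206.1], [333.1, 210.6], [274.5, 225.6], [288.9, 228.1], [281.6, 226.8], [285.8, 216.7]]
top strip [[215.3, 205.6], [219.2, 194.8], [256.4, 207.3], [252.6, 218.2], [216.8, 206.6], [220.6, 196.0], [257.0, 208.3], [253.3, 218.9]]
 stapler [[278.8, 231.5], [282.3, 200.3], [383.9, 211.2], [381.3, 242.6], [304.0, 210.5], [302.6, 223.6], [303.3, 217.0], [311.9, 217.3]]
1.6 [[[315.3, 121.2], [311.4, 122.6], [315.1, 133.4]], [[397.4, 217.0], [386.1, 215.7], [393.6, 218.4]]]
1.7 [[[318.1, 121.2], [314.4, 121.5], [317.5, 133.4]], [[405.8, 218.1], [394.9, 216.7], [400.4, 219.3]]]
1.8 [[[320.8, 122.0], [317.3, 121.3], [319.8, 134.0]], [[413.6, 219.2], [403.4, 217.8], [406.9, 220.2]]]
1.9 [[[323.4, 123.5], [320.1, 121.9], [321.9, 135.3]], [[420.9, 220.4], [411.4, 218.9], [412.8, 221.2]]]
```

View pics/ov.png

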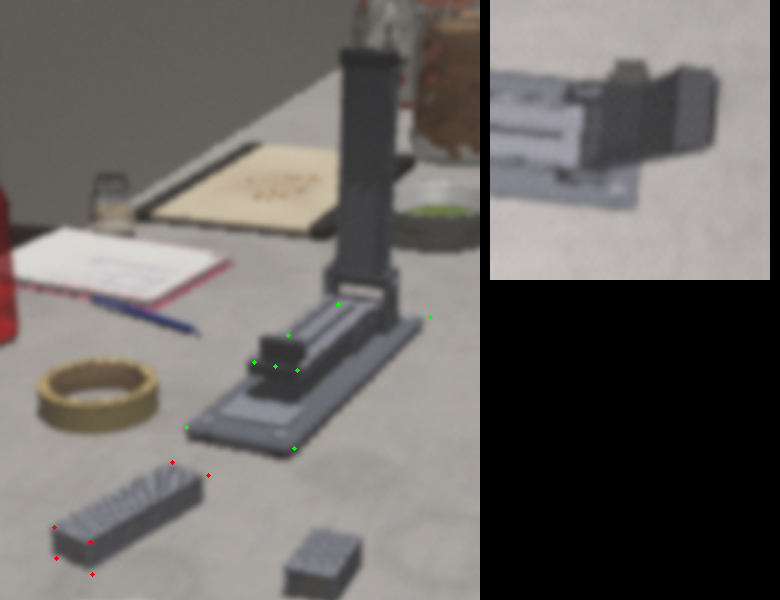

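The dots lie within about 2 px of the corners, which fits the calibration tolerance. That puts the strip at about (583,266.5) with yaw 71°, the stapler origin at about (550,78) with yaw 83.6°, and the rail at about 1.66 rad.

```bash
cat > d.py <<'E'
import sys,numpy as np
from h import *
def st(p):  # stapler->world
    c,s=np.cos(np.radians(83.57)),np.sin(np.radians(83.57));return np.array([549.8+c*p[0]-s*p[1],77.7+s*p[0]+c*p[1],p[2]])
def delta(tgt,yaw):
    s=env.state();R=Rn.from_euler('xyz',s['ee_rot'],degrees=True).as_matrix()
    d=R.T@(np.array(tgt)-s['ee_pos']);dy=-(yaw-s['ee_rot'][2]+90)%180-90 if 0 else -(((yaw-s['ee_rot'][2])+180)%360-180)
    print('d(m)',(d/1000).round(4),'turn',np.radians(dy).round(4),'| t',s['time_s'],'pos',s['ee_pos'].round(1),'rot',s['ee_rot'].round(2),'F',s['force'].round(1),'w',round(s['gripper_width'],1),round(s['gripper_force'],1))
if __name__=="__main__":
    a=[float(v) for v in sys.argv[2:]]
    delta(st(a[:3]) if sys.argv[1]=='s' else a[:3],a[3])
E
python3 d.py w 583 266.5 120 71.1
```

```text
d(m) [-0.4872 -0.1577  0.0934] turn 1.6218 | t 0.1 pos [158.1 552.4 213.2] rot [-179.91   -0.    164.02] F [ 0.6  0.6 -1.1] w 91.1 0.0
```

>>> apply_moves([
  [-0.0487, -0.0158, 0, 0.148, 0],
  [-0.0974, -0.0315, 0, 0.296, 0],
  [-0.146, -0.0473, 0, 0.444, 0],
  [-0.195, -0.063, 0.01, 0.592, 0],
  [-0.243, -0.079, 0.02, 0.74, 0],
])

```text
time_s: 0.6
ee_pos: [365.5, 412.9, 195.2]
ee_rot: [180.0, -0.0, 121.3]
force: [0.7, -0.2, 0.1]
gripper_width: 54.1
gripper_force: 0.0
```

```bash
python3 d.py w 583 266.5 120 71.1
```

```text
d(m) [-0.238   0.1098  0.0752] turn 0.876 | t 0.6 pos [365.5 412.9 195.2] rot [ 1.7997e+02 -1.0000e-02  1.2129e+02] F [ 0.7 -0.2  0.1] w 54.1 0.0
```

>>> apply_moves([
  [-0.045, 0.021, 0.015, 0.149, 0.3],
  [-0.09, 0.042, 0.03, 0.298, 0.3],
  [-0.135, 0.063, 0.045, 0.447, 0.3],
  [-0.18, 0.083, 0.06, 0.596, 0.3],
  [-0.225, 0.104, 0.07, 0.745, 0.3],
])

```text
time_s: 1.1
ee_pos: [565.1, 279.6, 125.5]
ee_rot: [-179.9, 0.1, 78.6]
force: [0.2, 0.6, 0.2]
gripper_width: 59.5
gripper_force: 0.0
```

```bash
python3 d.py w 583 266.5 50 71.1
```

```text
d(m) [-0.0092  0.0203  0.0755] turn 0.1306 | t 1.1 pos [565.1 279.6 125.5] rot [-1.7989e+02  6.0000e-02  7.8580e+01] F [0.2 0.6 0.2] w 59.5 0.0
```

>>> apply_moves([
  [-0.009, 0.02, 0.03, 0.13, 0.3],
  [-0.009, 0.02, 0.07, 0.13, 0.3],
  [-0.009, 0.02, 0.075, 0.13, 0.3],
  [-0.009, 0.02, 0.075, 0.13, 0.3],
])

```text
time_s: 1.5
ee_pos: [581.2, 268.3, 50.8]
ee_rot: [-179.8, 0.1, 71.5]
force: [-0.0, 0.3, 0.6]
gripper_width: 59.3
gripper_force: 0.0
```

```bash
python3 d.py w 583 266.5 10.5 71.1; python3 - <<'E'
from h import *
t=cams.grab_frame("top");s=cams.grab_frame("side")
o=np.zeros((420,790,3),np.uint8)
o[:400,:400]=cv2.resize(t[160:260,190:290],(400,400),interpolation=cv2.INTER_CUBIC)
o[:390,405:785]=cv2.resize(s[225:320,185:280],(380,390),interpolation=cv2.INTER_CUBIC)
cv2.imwrite("pics/pre.png",o)
p=env.state()['ee_pos'];print(proj("top",[p]),proj("side",[p]))
E
```

```text
d(m) [-0.001   0.0024  0.0403] turn 0.0071 | t 1.5 pos [581.2 268.3  50.8] rot [-1.7984e+02  1.3000e-01  7.1510e+01] F [-0.   0.3  0.6] w 59.3 0.0
[[233.11230582 204.88082276]] [[232.67147069 257.55208383]]
```

View pics/pre.png

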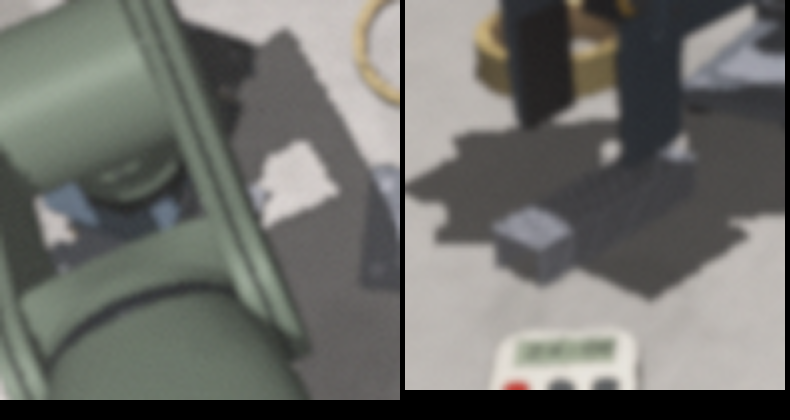

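The left panel shows the top view blocked by the arm. In the right panel the two fingers straddle the strip, ending at about (545,125) and (650,155), and the strip lies between them.

>>> apply_moves([
  [0.0, 0.0015, 0.02, 0.007, 0.3],
  [0.0, 0.0015, 0.04, 0.007, 0.3],
  [0.0, 0.0015, 0.0403, 0.007, 0.3],
  [0.0, 0.0015, 0.0403, 0.007, 0.3],
], grip_force=30)

```text
time_s: 2.0
ee_pos: [584.3, 269.0, 13.5]
ee_rot: [179.9, -0.1, 71.1]
force: [-0.6, -0.6, -0.5]
gripper_width: 59.3
gripper_force: 0.0
```

>>> apply_moves([
  [0.0, 0.0, 0.0, 0.0, -0.6],
  [0.0, 0.0, 0.0, 0.0, -0.6],
  [0.0, 0.0, 0.0, 0.0, -0.6],
  [0.0, 0.0, 0.0, 0.0, -0.6],
  [0.0, 0.0, 0.0, 0.0, -0.6],
], grip_force=30)

```text
time_s: 2.5
ee_pos: [584.2, 268.2, 12.4]
ee_rot: [179.9, -0.1, 71.1]
force: [-0.3, 0.4, 3.7]
gripper_width: 32.0
gripper_force: 30.0
```

>>> apply_moves([
  [0.0, 0.0, -0.02, 0.0, -0.6],
  [0.0, 0.0, -0.05, 0.0, -0.6],
  [0.0, 0.0, -0.1, 0.0, -0.6],
  [0.0, 0.0, -0.1, 0.0, -0.6],
])

```text
time_s: 2.9
ee_pos: [587.7, 269.8, 118.6]
ee_rot: [179.4, -0.5, 71.1]
force: [1.5, 1.3, -1.7]
gripper_width: 31.9
gripper_force: 30.0
```

```bash
python3 d.py s 80 0 110 83.57
```

```text
d(m) [-0.116   0.0091  0.0076] turn -0.2179 | t 2.9 pos [587.7 269.8 118.6] rot [179.44  -0.53  71.08] F [ 1.5  1.3 -1.7] w 31.9 30.0
```

>>> apply_moves([
  [-0.03, 0.003, 0.0, -0.07, -0.6],
  [-0.07, 0.006, 0.004, -0.14, -0.6],
  [-0.105, 0.009, 0.007, -0.218, -0.6],
  [-0.115, 0.009, 0.008, -0.218, -0.6],
  [-0.115, 0.009, 0.008, -0.218, -0.6],
])

```text
time_s: 3.4
ee_pos: [554.1, 155.1, 103.1]
ee_rot: [-179.9, 0.0, 83.4]
force: [0.2, -0.5, -2.1]
gripper_width: 31.9
gripper_force: 30.0
```

>>> apply_moves([
  [0.0, 0.0, 0.0, 0.0, -0.6],
])

```text
time_s: 3.5
ee_pos: [555.4, 157.1, 103.6]
ee_rot: [180.0, -0.1, 83.5]
force: [0.8, 0.3, -1.2]
gripper_width: 32.0
gripper_force: 30.0
```

```bash
python3 - <<'E'
from h import *
from d import st
s=cams.grab_frame("side");t=cams.grab_frame("top")
o=np.zeros((480,800,3),np.uint8)
o[:480,:480]=cv2.resize(s[170:290,190:310],(480,480),interpolation=cv2.INTER_CUBIC)
o[:320,485:800]=cv2.resize(t[160:240,250:329],(315,320),interpolation=cv2.INTER_CUBIC)
cv2.imwrite("pics/held.png",o)
E
python3 d.py s 72 0 61.5 83.57
```

```text
d(m) [-0.008   0.0032  0.0422] turn 0.0008 | t 3.6 pos [555.5 157.6 103.7] rot [ 1.7997e+02 -4.0000e-02  8.3620e+01] F [ 0.2  0.8 -0.7] w 31.7 30.0
```

View pics/held.png

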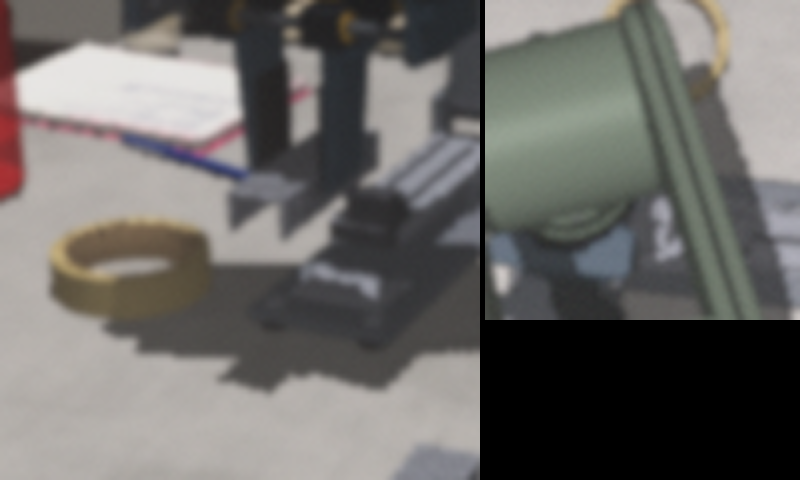

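The strip is held level, with the underside corners of its near end at crop (232,228) and (283,237). The follower and nose are ahead at (375,215). I'll check lateral alignment numerically.

```bash
python3 - <<'E'
from h import *
from d import st
u=np.array([.112,.9937,0]);n=np.array([-.9937,.112,0]);p=np.array([555.5,157.6,103.7-12.4])
print(proj("side",[p+53*u+16*n,p+53*u-16*n, p+53*u+16*n+[1,0,0]]))
s=cams.grab_frame("side")
E
python3 d.py s 72 0 61.5 83.57
```

```text
[[261.30732954 230.3180797 ]
 [247.1224627  227.79874491]
 [260.83376432 230.2594417 ]]
d(m) [-0.008   0.0033  0.0422] turn 0.0011 | t 3.65 pos [555.4 157.6 103.7] rot [ 1.7997e+02 -4.0000e-02  8.3640e+01] F [ 0.4 -0.1 -1.3] w 31.7 30.0
```

>>> apply_moves([
  [-0.003, 0.0028, 0.015, 0.0, -0.6],
  [-0.006, 0.0028, 0.035, 0.0, -0.6],
  [-0.008, 0.0028, 0.042, 0.0, -0.6],
  [-0.008, 0.0028, 0.042, 0.0, -0.6],
  [-0.008, 0.0028, 0.042, 0.0, -0.6],
])

```text
time_s: 4.15
ee_pos: [557.4, 148.6, 62.1]
ee_rot: [180.0, -0.0, 83.6]
force: [0.4, 0.7, -0.4]
gripper_width: 31.8
gripper_force: 30.0
```

```bash
python3 d.py s -58 0.4 61.4 83.57
```

```text
d(m) [-0.1293 -0.      0.0007] turn 0.0005 | t 4.15 pos [557.4 148.6  62.1] rot [ 1.7995e+02 -3.0000e-02  8.3600e+01] F [ 0.4  0.7 -0.4] w 31.8 30.0
```

>>> apply_moves([
  [-0.012, 0, 0, 0.0, -0.6],
  [-0.024, 0, 0, 0.0, -0.6],
  [-0.036, 0, 0, 0.0, -0.6],
  [-0.048, 0, 0.0, 0.0, -0.6],
  [-0.06, 0, 0.0, 0.0, -0.6],
])

```text
time_s: 4.65
ee_pos: [550.7, 87.6, 62.4]
ee_rot: [179.9, -0.1, 83.6]
force: [1.3, 3.1, 1.7]
gripper_width: 31.6
gripper_force: 30.0
```

>>> apply_moves([
  [-0.014, 0, 0, 0.0, -0.6],
  [-0.028, 0, 0, 0.0, -0.6],
  [-0.042, 0, 0, 0.0, -0.6],
  [-0.056, 0, 0.0, 0.0, -0.6],
  [-0.068, 0, 0.0, 0.0, -0.6],
])

```text
time_s: 5.15
ee_pos: [542.6, 19.7, 61.7]
ee_rot: [180.0, -0.0, 83.6]
force: [3.0, 3.1, 0.8]
gripper_width: 31.8
gripper_force: 30.0
```

```bash
python3 d.py s -58 0.4 61.4 83.57
```

```text
d(m) [0.0005 0.0002 0.0003] turn -0.0001 | t 5.15 pos [542.6  19.7  61.7] rot [ 1.7997e+02 -1.0000e-02  8.3560e+01] F [3.  3.1 0.8] w 31.8 30.0
```

```bash
python3 - <<'E'
from h import *
s=cams.grab_frame("side")
cv2.imwrite("pics/push.png",cv2.resize(s[165:265,230:350],(720,600),interpolation=cv2.INTER_CUBIC))
E
```

```text
(no output)
```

View pics/push.png

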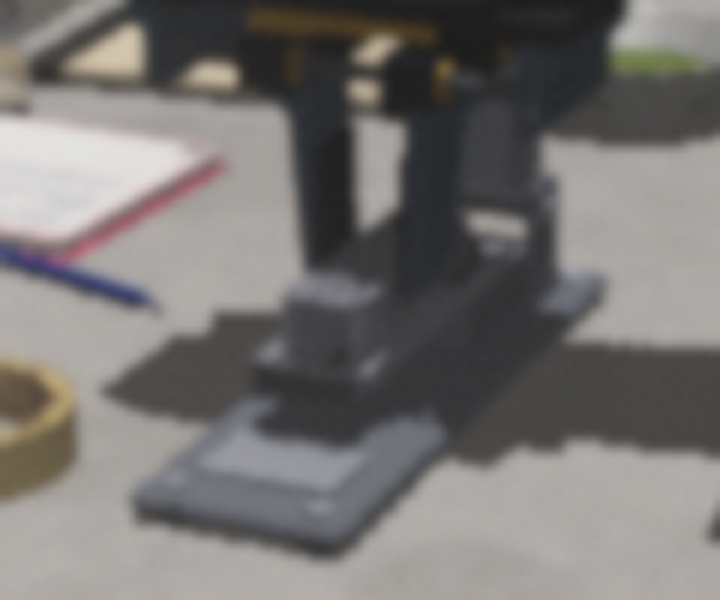

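The strip's front end shows at (290–375, 285–370), just above and behind the nose bar (258–385, ~365). It is centred laterally and level. I'll push 2 mm further and lower it gently.

>>> apply_moves([
  [-0.002, 0, 0, 0.0, -0.6],
  [-0.002, 0, 0.003, 0.0, -0.6],
  [-0.002, 0, 0.005, 0.0, -0.6],
  [-0.002, 0, 0.007, 0.0, -0.6],
  [-0.002, 0, 0.008, 0.0, -0.6],
])

```text
time_s: 5.7
ee_pos: [543.3, 19.3, 54.6]
ee_rot: [179.9, -0.0, 83.6]
force: [2.2, 2.7, 8.9]
gripper_width: 31.5
gripper_force: 30.0
```

>>> apply_moves([
  [0, 0, 0.001, 0.0, -0.6],
  [0, 0, 0.002, 0.0, -0.6],
  [0, 0, 0.003, 0.0, -0.6],
  [0, 0, 0.003, 0.0, -0.6],
])

```text
time_s: 6.1
ee_pos: [543.7, 19.3, 53.9]
ee_rot: [179.8, -0.0, 83.6]
force: [-2.2, 2.2, 22.0]
gripper_width: 31.8
gripper_force: 30.1
```

```bash
python3 d.py s -58 0.4 49.4 83.57
```

```text
d(m) [ 0.0007 -0.0009  0.0045] turn 0.001 | t 6.1 pos [543.7  19.3  53.9] rot [ 1.7978e+02 -2.0000e-02  8.3630e+01] F [-2.2  2.2 22. ] w 31.8 30.1
```

>>> apply_moves([
  [0, 0, -0.003, 0.0, -0.6],
  [0, 0, -0.004, 0.0, -0.6],
  [0, 0, -0.004, 0.0, -0.6],
])

```text
time_s: 6.4
ee_pos: [543.1, 19.4, 54.8]
ee_rot: [179.9, -0.0, 83.6]
force: [2.9, 4.6, 2.8]
gripper_width: 31.5
gripper_force: 30.0
```

```bash
python3 d.py s -58 0.4 49.4 83.57; python3 - <<'E'
from h import *
from d import st
s=cams.grab_frame("side")
cv2.imwrite("pics/low.png",cv2.resize(s[195:255,255:335],(800,600),interpolation=cv2.INTER_CUBIC))
f=lambda x,y,z:((proj("side",[st((x,y,z))])[0]+[0.5,1.7]-[255,195])*10).round().tolist()
for p in[(2.5,-18,45),(2.5,18,45),(0,-16,63),(0,16,63),(-5,-16,63),(-5,16,63),(-10,-16,63),(-10,16,63),(-5,-16,41),(-5,16,41)]: print(p,f(*p))
E
```

```text
d(m) [ 0.0007 -0.0003  0.0054] turn 0.0009 | t 6.4 pos [543.1  19.4  54.8] rot [ 1.799e+02 -3.000e-02  8.362e+01] F [2.9 4.6 2.8] w 31.5 30.0
(2.5, -18, 45) [200.0, 323.0]
(2.5, 18, 45) [344.0, 348.0]
(0, -16, 63) [211.0, 247.0]
(0, 16, 63) [339.0, 268.0]
(-5, -16, 63) [221.0, 240.0]
(-5, 16, 63) [349.0, 260.0]
(-10, -16, 63) [230.0, 232.0]
(-10, 16, 63) [358.0, 253.0]
(-5, -16, 41) [223.0, 329.0]
(-5, 16, 41) [350.0, 351.0]
```

View pics/low.png

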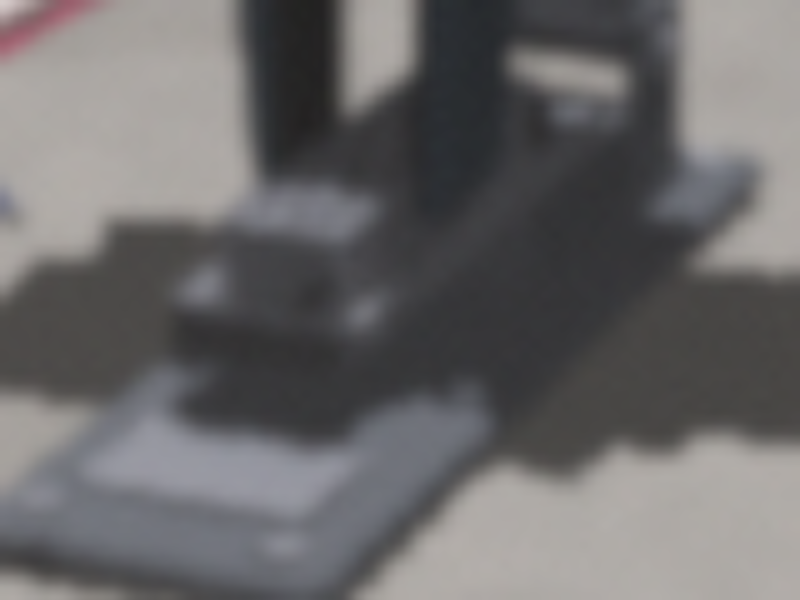

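The front end sits between the wall ends, bright at (205,280) and (365,310), and slightly to the image right of the nose centre. The side force also points to +x. I'll shift about 1.5 mm in +x and probe down.

>>> apply_moves([
  [0, 0.0005, -0.001, 0.0, -0.6],
  [0, 0.0015, -0.001, 0.0, -0.6],
  [0, 0.0015, 0.001, 0.0, -0.6],
  [0, 0.0015, 0.002, 0.0, -0.6],
  [0, 0.0015, 0.003, 0.0, -0.6],
])

```text
time_s: 6.95
ee_pos: [543.9, 19.0, 53.8]
ee_rot: [180.0, -0.0, 83.6]
force: [-4.1, 3.6, 23.9]
gripper_width: 31.5
gripper_force: 30.1
```

```bash
python3 d.py s -58 0.4 49.4 83.57
```

```text
d(m) [ 0.001  -0.0011  0.0044] turn -0.0 | t 6.95 pos [543.9  19.   53.8] rot [ 1.7999e+02 -3.0000e-02  8.3570e+01] F [-4.1  3.6 23.9] w 31.5 30.1
```

The block comes at the same height whatever the lateral position. Mid-strip at about 41 mm is the average of nose top (45) and floor (37), so the front end may be resting on the nose. I'll raise it, push 6 mm further back, and retry.

>>> apply_moves([
  [0, -0.0007, -0.006, 0.0, -0.6],
  [0, -0.0007, -0.01, 0.0, -0.6],
  [-0.003, -0.0007, -0.01, 0.0, -0.6],
  [-0.007, -0.0007, -0.01, 0.0, -0.6],
  [-0.007, -0.0007, -0.01, 0.0, -0.6],
])

```text
time_s: 7.45
ee_pos: [541.3, 11.4, 61.3]
ee_rot: [-179.9, 0.0, 83.5]
force: [-1.7, 4.0, -0.3]
gripper_width: 31.5
gripper_force: 30.0
```

>>> apply_moves([
  [0, 0, 0.003, 0.0, -0.6],
  [0, 0, 0.005, 0.0, -0.6],
  [0, 0, 0.007, 0.0, -0.6],
  [0, 0, 0.009, 0.0, -0.6],
  [0, 0, 0.009, 0.0, -0.6],
])

```text
time_s: 7.95
ee_pos: [543.0, 11.8, 54.0]
ee_rot: [179.9, -0.0, 83.6]
force: [-1.2, 3.4, 10.2]
gripper_width: 31.6
gripper_force: 30.1
```

```bash
python3 d.py s -65 0.4 49.4 83.57
```

```text
d(m) [ 0.0012 -0.001   0.0046] turn 0.0004 | t 7.95 pos [543.   11.8  54. ] rot [179.91  -0.    83.59] F [-1.2  3.4 10.2] w 31.6 30.1
```

>>> apply_moves([
  [0.002, 0, 0.0, 0.0, -0.6],
  [0.004, 0, 0, 0.0, -0.6],
  [0.006, 0, 0, 0.0, -0.6],
  [0.008, 0, 0, 0.0, -0.6],
  [0.008, 0, 0, 0.0, -0.6],
])

```text
time_s: 8.45
ee_pos: [544.3, 20.1, 52.7]
ee_rot: [179.9, -0.0, 83.6]
force: [3.9, 2.8, 0.9]
gripper_width: 31.6
gripper_force: 30.0
```

>>> apply_moves([
  [0.001, 0, 0.0, 0.0, -0.6],
  [0.002, 0, 0, 0.0, -0.6],
  [0.003, 0, 0, 0.0, -0.6],
  [0.003, 0, 0, 0.0, -0.6],
])

```text
time_s: 8.85
ee_pos: [544.5, 22.7, 52.8]
ee_rot: [179.9, -0.0, 83.6]
force: [5.4, 1.6, -0.6]
gripper_width: 31.9
gripper_force: 30.0
```

```bash
python3 d.py s -55 0.4 49.4 83.57
```

```text
d(m) [ 0.0003 -0.0013  0.0034] turn 0.0005 | t 8.85 pos [544.5  22.7  52.8] rot [179.88  -0.    83.6 ] F [ 5.4  1.6 -0.6] w 31.9 30.0
```

The block is gone: z is 52.8 with no vertical load, and the side force is +x. I'll shift slightly to +x and continue down.

>>> apply_moves([
  [0, 0.001, 0.0, 0.0, -0.6],
  [0, 0.001, 0.001, 0.0, -0.6],
  [0, 0.001, 0.002, 0.0, -0.6],
  [0, 0.001, 0.003, 0.0, -0.6],
  [0, 0.001, 0.004, 0.0, -0.6],
])

```text
time_s: 9.35
ee_pos: [544.6, 23.0, 49.3]
ee_rot: [180.0, -0.0, 83.6]
force: [0.5, 3.4, 11.2]
gripper_width: 31.7
gripper_force: 30.0
```

```bash
python3 d.py s -55 0.4 49.4 83.57
```

```text
d(m) [-0.0001 -0.0014 -0.0001] turn 0.0001 | t 9.35 pos [544.6  23.   49.3] rot [ 1.7998e+02 -3.0000e-02  8.3580e+01] F [ 0.5  3.4 11.2] w 31.7 30.0
```

TCP 49.3 equals 37 + 12.4, so the strip is on the floor. Now release and lift.

>>> apply_moves([
  [0, 0, -0.001, 0.0, -0.2],
  [0, 0, -0.001, 0.0, 0.0],
  [0, 0, -0.001, 0.0, 0.1],
  [0, 0, -0.001, 0.0, 0.1],
  [0, 0, -0.001, 0.0, 0.1],
])

```text
time_s: 9.85
ee_pos: [544.1, 22.5, 49.4]
ee_rot: [-179.9, 0.0, 83.6]
force: [0.4, -0.2, 0.6]
gripper_width: 50.3
gripper_force: 0.0
```

>>> apply_moves([
  [0, 0, -0.02, 0.0, 0.1],
  [0, 0, -0.05, 0.0, 0.1],
  [0, 0, -0.1, 0.0, -0.6],
  [0, 0, -0.15, 0.0, -1],
  [0, 0, -0.2, 0.0, -1],
])

```text
time_s: 10.35
ee_pos: [543.9, 22.6, 251.5]
ee_rot: [-180.0, 0.0, 83.6]
force: [1.5, 0.3, -0.3]
gripper_width: 29.0
gripper_force: 0.0
```

```bash
python3 d.py s -240 0 262 83.57; python3 - <<'E'
from h import *
s=cams.grab_frame("side")
cv2.imwrite("pics/seat.png",cv2.resize(s[165:265,245:345],(600,600),interpolation=cv2.INTER_CUBIC))
E
```

```text
d(m) [-0.1846 -0.0004 -0.0105] turn 0.0001 | t 10.35 pos [543.9  22.6 251.5] rot [-1.7996e+02  1.0000e-02  8.3580e+01] F [ 1.5  0.3 -0.3] w 29.0 0.0
```

View pics/seat.png

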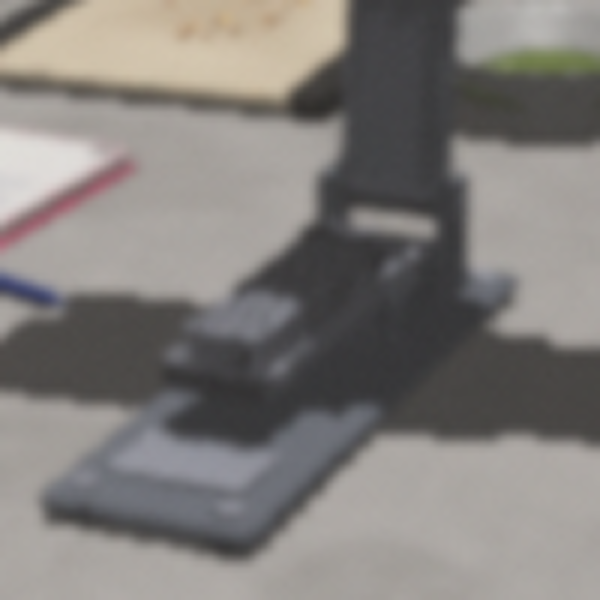

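The picture shows the strip lying low and flat in the channel against the nose (front end at about (225,340)), with the follower behind it. Next I go over the rail and get behind it.

>>> apply_moves([
  [0, 0, -0.04, 0, -1],
  [-0.045, 0, -0.04, 0, -1],
  [-0.09, 0, -0.04, 0, -1],
  [-0.135, 0, -0.04, 0, -1],
  [-0.18, 0, -0.04, 0, -1],
])

```text
time_s: 10.9
ee_pos: [523.8, -157.7, 289.4]
ee_rot: [-180.0, -0.0, 83.6]
force: [1.8, -0.1, -0.6]
gripper_width: 0.6
gripper_force: 0.0
```

>>> apply_moves([
  [-0.03, 0, 0, 0, -1],
  [-0.045, 0, 0, 0, -1],
  [-0.045, 0, 0.04, 0, -1],
  [-0.045, 0, 0.075, 0, -1],
  [-0.045, 0, 0.075, 0, -1],
])

```text
time_s: 11.4
ee_pos: [516.3, -199.1, 209.8]
ee_rot: [-179.4, -0.2, 83.6]
force: [0.4, -1.1, 0.0]
gripper_width: 0.2
gripper_force: 0.0
```

```bash
python3 d.py s -225 0 210 83.57
```

```text
d(m) [ 0.0538  0.0023 -0.    ] turn 0.0005 | t 11.4 pos [ 516.3 -199.1  209.8] rot [-179.39   -0.21   83.6 ] F [ 0.4 -1.1  0. ] w 0.2 0.0
```

```bash
python3 - <<'E'
import numpy as np
for a in [1.66,1.57,1.45,1.33,1.21,1.09,.97,.85,.73,.61,.49,.37,.25,.13,0,-.03]:
    k=15*max(0,min(1,(a-.9)/.5))
    x=-175+165*np.cos(a)-16.5*np.sin(a)-16;z=55+165*np.sin(a)+16.5*np.cos(a)-k
    print(a,'tcp st x %.1f z %.1f'%(x,z),'d from start %.4f %.4f'%((x+279)/1000,-(z-209.8)/1000))
E
```

```text
1.66 tcp st x -222.1 z 202.9 d from start 0.0569 0.0069
1.57 tcp st x -207.4 z 205.0 d from start 0.0716 0.0048
1.45 tcp st x -187.5 z 205.8 d from start 0.0915 0.0040
1.33 tcp st x -167.7 z 206.3 d from start 0.1113 0.0035
1.21 tcp st x -148.2 z 205.9 d from start 0.1308 0.0039
1.09 tcp st x -129.3 z 203.2 d from start 0.1497 0.0066
0.97 tcp st x -111.3 z 198.3 d from start 0.1677 0.0115
0.85 tcp st x -94.5 z 189.9 d from start 0.1845 0.0199
0.73 tcp st x -79.0 z 177.3 d from start 0.2000 0.0325
0.61 tcp st x -65.2 z 163.0 d from start 0.2138 0.0468
0.49 tcp st x -53.2 z 147.2 d from start 0.2258 0.0626
0.37 tcp st x -43.1 z 130.0 d from start 0.2359 0.0798
0.25 tcp st x -35.2 z 111.8 d from start 0.2438 0.0980
0.13 tcp st x -29.5 z 92.8 d from start 0.2495 0.1170
0 tcp st x -26.0 z 71.5 d from start 0.2530 0.1383
-0.03 tcp st x -25.6 z 66.5 d from start 0.2534 0.1433
```

>>> apply_moves([
  [0.03, 0.002, 0.005, 0, -1],
  [0.055, 0.002, 0.007, 0, -1],
  [0.065, 0.002, 0.006, 0, -1],
  [0.078, 0.002, 0.005, 0, -1],
  [0.0915, 0.002, 0.004, 0, -1],
])

```text
time_s: 11.9
ee_pos: [532.1, -110.1, 211.7]
ee_rot: [179.9, 0.1, 83.6]
force: [-0.1, -2.2, -1.2]
gripper_width: 0.3
gripper_force: 1.0
```

```bash
python3 d.py s -187.5 0 206 83.57
```

```text
d(m) [ 0.0011 -0.0034  0.0056] turn 0.0001 | t 11.9 pos [ 532.1 -110.1  211.7] rot [1.7991e+02 6.0000e-02 8.3580e+01] F [-0.1 -2.2 -1.2] w 0.3 1.0
```

>>> apply_moves([
  [0.021, -0.003, 0.004, 0, -1],
  [0.04, -0.003, 0.006, 0, -1],
  [0.059, -0.003, 0.0085, 0, -1],
  [0.077, -0.003, 0.0135, 0, -1],
  [0.094, -0.003, 0.022, 0, -1],
])

```text
time_s: 12.4
ee_pos: [539.8, -15.5, 189.7]
ee_rot: [179.9, -0.0, 83.6]
force: [-0.3, -2.1, -0.2]
gripper_width: 0.3
gripper_force: 0.5
```

```bash
python3 d.py s -94.5 0 190 83.57
```

```text
d(m) [-0.0007 -0.0005 -0.0003] turn 0.0001 | t 12.4 pos [539.8 -15.5 189.7] rot [ 1.7988e+02 -1.0000e-02  8.3570e+01] F [-0.3 -2.1 -0.2] w 0.3 0.5
```

>>> apply_moves([
  [0.015, 0, 0.012, 0, -1],
  [0.029, 0, 0.027, 0, -1],
  [0.041, 0, 0.0425, 0, -1],
  [0.051, 0, 0.06, 0, -1],
  [0.059, 0, 0.078, 0, -1],
])

```text
time_s: 12.9
ee_pos: [546.1, 43.4, 110.2]
ee_rot: [180.0, -0.1, 83.6]
force: [0.4, -1.6, 0.5]
gripper_width: 0.5
gripper_force: 0.3
```

```bash
python3 d.py s -26 0 71.5 83.57
```

```text
d(m) [ 0.0085 -0.0002  0.0387] turn 0.0002 | t 12.9 pos [546.1  43.4 110.2] rot [ 1.7995e+02 -5.0000e-02  8.3580e+01] F [ 0.4 -1.6  0.5] w 0.5 0.3
```

>>> apply_moves([
  [0.006, 0, 0.018, 0, -1],
  [0.009, 0, 0.03, 0, -1],
  [0.009, 0, 0.036, 0, -1],
  [0.009, 0, 0.039, 0, -1],
  [0.009, 0, 0.04, 0, -1],
])

```text
time_s: 13.4
ee_pos: [546.6, 51.3, 71.7]
ee_rot: [-180.0, -0.0, 83.5]
force: [-2.7, 1.3, 8.9]
gripper_width: 0.3
gripper_force: 4.8
```

```bash
python3 d.py s -26 0 71.5 83.57
```

```text
d(m) [0.0006 0.0003 0.0002] turn -0.0005 | t 13.4 pos [546.6  51.3  71.7] rot [-1.7998e+02 -4.0000e-02  8.3540e+01] F [-2.7  1.3  8.9] w 0.3 4.8
```

>>> apply_moves([
  [0, 0, 0.001, 0, -1],
  [0, 0, 0.002, 0, -1],
  [0, 0, 0.002, 0, -1],
  [0, 0, 0.002, 0, -1],
])

```text
time_s: 13.8
ee_pos: [546.6, 51.3, 71.7]
ee_rot: [179.9, -0.1, 83.5]
force: [-5.4, 2.0, 14.8]
gripper_width: 0.3
gripper_force: 7.6
```

>>> apply_moves([
  [0, 0, -0.02, 0, -1],
  [0, 0, -0.06, 0, -1],
  [0, 0, -0.11, 0, -1],
  [-0.04, -0.03, -0.16, 0, -1],
  [-0.04, -0.08, -0.16, 0, -1],
])

```text
time_s: 14.3
ee_pos: [478.2, 19.7, 230.6]
ee_rot: [179.3, -0.0, 83.5]
force: [-0.6, 0.0, 0.4]
gripper_width: 0.7
gripper_force: 0.0
```

>>> apply_moves([
  [0, -0.04, 0, 0, -1],
  [0, -0.07, 0, 0, -1],
  [0, -0.07, 0, 0, -1],
  [0, -0.07, 0, 0, -1],
])

```text
time_s: 14.7
ee_pos: [405.0, 28.9, 226.9]
ee_rot: [179.8, -0.0, 83.6]
force: [-0.4, -0.8, 0.1]
gripper_width: 0.4
gripper_force: 0.0
```

```bash
python3 - <<'E'
from h import *
s=cams.grab_frame("side");t=cams.grab_frame("top")
o=np.zeros((520,800,3),np.uint8);o[:510,:490]=cv2.resize(s[160:330,190:350],(490,510),interpolation=cv2.INTER_CUBIC)
o[:300,500:800]=cv2.resize(t[150:270,190:310],(300,300),interpolation=cv2.INTER_CUBIC)
cv2.imwrite("pics/end.png",o);x=env.state();print(x['time_s'],x['ee_pos'],x['force'])
E
```

```text
14.8 [405.83293318  28.96152919 226.38444718] [-0.26445983 -0.48911265 -0.12988772]
```

View pics/end.png

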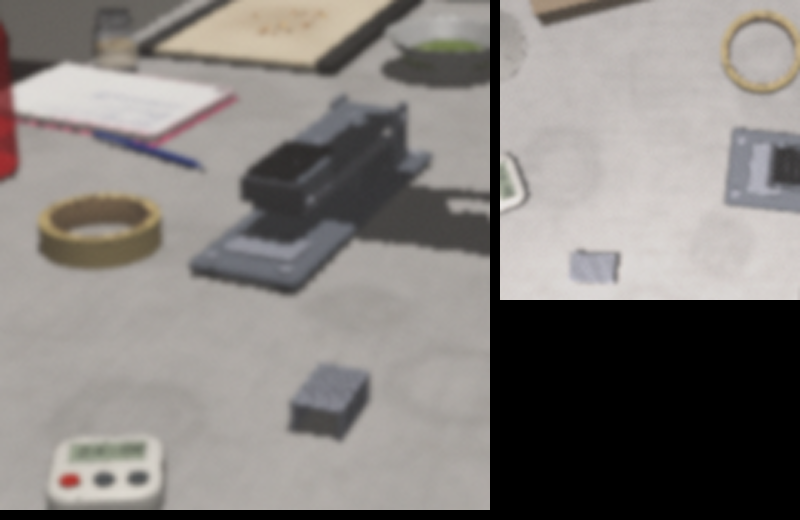

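The rail is shut and level, with the pad at (290,160). The remnant (330,400), timer (105,470) and tape (100,230) are where they were, and the arm is clear.

```bash
python3 -c "
from workcell import env
print(env.job_done())"
```

```text
the job is handed in; nothing more can be done
None
```

I loaded the full strip flat in the channel against the nose with the follower behind it, shut the rail fully over it, and handed the job in at 14.8 s with the remnant, timer and tape left in place.

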